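# Square a clay mould into the corner of a jig board

### The arm

A 6-joint arm with a two-finger parallel gripper is mounted at the origin on the work surface. World frame = base frame: x ahead of the robot, y to its left, z up, the work surface at z = 0. Lengths are in mm, angles in rad, forces in N, time in s.
With the tool pointing down it reaches from about 275 to 750 mm from the base axis. Payload 10.2 kg.
Tool frame: the origin (TCP) lies midway between the tips of the shut fingers; the grasp point (between the pads) lies 19 mm behind it (ctrl.hold_point_z is the distance from the TCP to the grasp point, in mm); z points along the fingers, y is the direction in which the jaws open and shut (so a half turn about z gives the same grasp; the last joint's range is limited). The gripper opens to 85 mm and grips with 20 to 120 N. Pads are 22 mm wide; open, the fingers measure 114 mm over their backs; the gripper's body (76 mm by 85 mm) begins 54 mm behind the grasp point. The pads swing forward as they close: fully open they stand 13 mm farther back than shut.
Start: joints at [-1.478, 0.313, 1.498, -0, 1.331, -0.223], TCP at [163.04, -499.048, 231.294] pointing down, gripper open.
Joint ranges: [-2.94, 2.94], [-0.97, 2.17], [0.19, 2.56], [-1.23, 4.37], [0.02, 3.11], [-2.88, 2.88]. Speed limits (rad/s): [2.39, 2.39, 3.01, 3.14, 3.14, 3.14].

### API

Orientations are given as a unit quaternion [w, x, y, z].
In Python, from rig import ctrl, capture, get_calibration, ticket, search_frame, outline_of gives the robot as it stands. The module is installed in compiled form; this text tells all that it offers.
- The arm moves only by the tool servo_tool, never from a script. Its argument "motion" is a list of rows, each an object with "dr": the turn, a rotation vector about the tool's x, y, z in units of 10 degrees (1.0 is 10 degrees), a list of three; "delta_pos": the shift along the tool's x, y, z in units of 50 mm (1.0 is 50 mm), a list of three; "hand": the opening, from 0 (shut) to 1 (fully open). In form: [{"dr": [ax, ay, az], "delta_pos": [x, y, z], "hand": hand}, ...]. A call has 1 to 20 rows; each row shifts and turns the pose as measured when the row begins, along the tool's axes as they then stand; what a row does not reach is not made up. A row lasts 1/8 s, in which the tool goes at most 62.5 mm and 10.7 degrees, less where a joint would pass 70% of its speed; a pose out of reach is approached as far as the arm can. A call is refused whole if a number of a shift passes 1 or a number of a turn 1, either way. A call with a gripper value outside its range is refused whole. The fingers move at their own pace and stop on an object; "squeeze" is the grip in N (left out, the last holds). Time passes only in rows, so rows that do not move let the fingers close. It gives the time, the measured TCP pose, the force and the opening at its end, in the units of the state.
- ctrl.sense(): the state, without advancing time (a new reading comes with each control period).
- capture(name): name is "scene" or "top" or "wrist"; returns (picture, depth): 384x512x3 uint8, red, green, blue; 384x512 float32, mm along the optical axis (not along the pixel's ray), 0 where there is no reading.
- get_calibration(name): a dict with "camera_matrix" (3x3 intrinsics, pixels), "T" (4x4, takes a point from camera to world coordinates). Camera axes: x right, y down, z forward; pixel columns grow to the right and rows downward; lengths in mm; the calibration is good to about 2 mm. The wrist camera is an equidistant fisheye: a pixel r from the principal point sees the ray r / f radians off the axis. A picture is of the moment at which its call begins: read the wrist's pose just before it. get_calibration takes no time and is no camera call; for the wrist camera it gives the pose at the moment of the call.
- ticket.finish_job(): hands the job in, once; it reports no verdict.
Trained networks look in the newest picture that a camera, given by its name, has taken for a name from the list of things; names that differ only in an ending like _2 or _b are one class to them, and where a whole thing is asked for, a point or a joint stands for the part that bears it (a point fixed in the world has none). Each returns a list of dicts, best first, with "score" (0 to 1); they miss things now and then, are a little off and sometimes report something else, mostly with a low value. They report only what shows in the picture. A call takes as long as a camera call. They do not tell look-alikes from the thing itself.
- search_frame(camera, label): "bbox" ([left, top, right, bottom] in pixels, round what is visible of it).
- outline_of(camera, label): "pixels" (384x512 bool, what is visible of it) and "bbox" ([left, top, right, bottom] in pixels, round what is visible of it).
The state is a dict: "time_s": time; "joints": joint angles; "dq": joint speeds; "tau": joint torques, N m; "eef_pos": TCP position; "ee_rot": TCP orientation; "force": force on the tool from outside, world axes, zero at the start; "wrist_torque": the same for the moment, N m; "grip_width": opening from 0.0 (shut) to 1.0 (fully open).
Only numpy, scipy, OpenCV 4.12 (cv2) and the standard library are available. Lean on these libraries where they do the work, as an engineer would, in place of code of your own. Each camera call takes 0.05 s, during which the arm holds its last target.

### The job

Push the brown clay mould across the plywood jig board into the corner made by the dark wooden rail and the aluminium end stop, so that it ends up squared up, one long side flush against the rail and one end against the stop. Only push it along the board with the fingers: do not pick it up or tip it, and do not disturb the jar, the blue stamp or the screwdriver.

Things in the scene. Friction and masses are not known exactly. Their poses are not given: they have to be found in the camera images.
- mould_center (a point): Centre (half-way up) of the loose brown clay mould: 90 mm (own x) x 120 mm (own y) x 32 mm high, 0.4 to 0.75 kg; 2 to 5 N slide it. Recess 40 x 60 mm, 10 mm deep, in its top. z up. It starts mid-board, a long side facing the rail 35 to 85 mm away, turned up to 20 degrees from square; that side belongs against the rail.
- jig: Fixed plywood board, 240 mm (x) x 460 mm (y) x 15 mm thick. Origin: centre of its underside, so its top is at z = 15 mm. A dark wooden rail 25 mm high above the board runs along its whole far edge (+x), working face at x = +100 mm: a mould flush with it has its centre at x = +55 mm in the board's frame.
- stop: Aluminium stop fixed on the board against the rail: 50 mm (x) x 30 mm (y) x 25 mm high, plus a 6 mm bolt head. Origin: centre of its underside; axes parallel to the board's. It stands at y = +170 or -170 mm of the board. The mould's end belongs against its face towards mid-board, 15 mm from its centre; the two centres are then 75 mm apart along the board's y.
- jar: Small closed amber glass jar with a white cap, 44 mm across, 55 mm high, standing loose on the board against the rail at the end without the stop. Origin at the centre of its underside. Leave it alone.
- stamp: Blue plastic stamp, 30 x 30 mm base, round handle 18 mm thick, 44 mm high in all, standing loose near the board's near left corner. Origin at the centre of its underside. Leave it alone.
- screwdriver: Screwdriver lying loose on the table, off the right end of the board. Leave it alone.
Not all that is in view belongs to the job. What is shaped like the part that bears mould_center but green or purple is not meant.

How it is judged:
By the outcome, as a careful person would: the job done as asked, in the order asked, and still so for the second after the job is handed in, with the robot touching nothing.
It also fails if it takes over 45 s, if anything falls off the work surface, if the arm or the gripper's body presses on something with over 40 N, if the wrist force passes 120 N, or if a joint passes its speed limit or range.

## Working session

There is one attempt and no reset: what is moved stays moved. The work goes in short steps, Python scripts to look and compute and a tool call to move; the robot and the scene stay as the last step left them, time stands still between calls to the robot, and variables do not carry over. Pictures are saved under pics/ and viewed, and the job is handed in when it is done.

Besides the shell and the picture viewer there is one more tool, called after "Request:" as a command line: name --argument value ..., lists and objects as JSON in quotes. servo_tool: Moves the arm, as the interface text tells. Its arguments: {"type":"object","properties":{"motion":{"type":"array"},"squeeze":{"type":"number"}},"required":["motion"]}

```bash
mkdir -p pics; python3 - <<'E'
from rig import ctrl,capture,get_calibration
import cv2,numpy as np
for n in("scene","top"):
    p,d=capture(n); cv2.imwrite(f"pics/{n}0.png",p[:,:,::-1]); np.savez(f"{n}0.npz",p=p,d=d)
    c=get_calibration(n); print(n,np.round(c["camera_matrix"],1).tolist(),np.round(c["T"],3).tolist())
s=ctrl.sense(); print({k:np.round(v,3).tolist() for k,v in s.items()})
E
```

```text
scene [[402.4, 0.0, 253.7], [0.0, 402.4, 190.7], [0.0, 0.0, 1.0]] [[-0.717, 0.377, -0.587, 1214.242], [0.697, 0.402, -0.594, 472.909], [0.012, -0.835, -0.55, 602.036], [0.0, 0.0, 0.0, 1.0]]
top [[477.5, 0.0, 252.7], [0.0, 477.5, 197.9], [0.0, 0.0, 1.0]] [[0.017, -0.994, 0.107, 489.191], [-1.0, -0.014, 0.026, -106.604], [-0.025, -0.107, -0.994, 1412.134], [0.0, 0.0, 0.0, 1.0]]
{'time_s': 0.1, 'joints': [-1.478, 0.313, 1.498, 0.0, 1.331, -0.223], 'dq': [-0.0, 0.001, -0.001, -0.001, -0.001, 0.001], 'tau': [0.002, -41.29, -26.014, -0.0, 0.003, 0.0], 'eef_pos': [163.03, -498.809, 230.802], 'ee_rot': [-0.001, 0.988, 0.157, 0.0], 'force': [-0.272, 0.266, -0.06], 'wrist_torque': [0.035, -0.021, 0.004], 'grip_width': 1.003}
```

View pics/scene0.png

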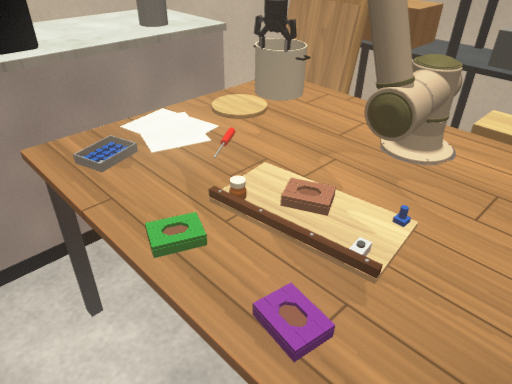

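View pics/top0.png

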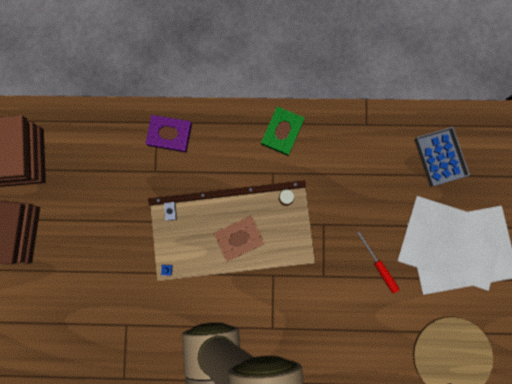

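The candidates in the top view are brown (239,238) on the board, green (283,130) and purple (168,133). Brown, mid-board, fits the description. Next I'll measure it and confirm with a crop.

```bash
cat > h.py <<'E'
from rig import ctrl,capture,get_calibration,outline_of,search_frame
import cv2,numpy as np
def toz(cal,uv,z):
    K=cal["camera_matrix"];T=np.array(cal["T"]);uv=np.atleast_2d(uv).astype(float)
    r=np.c_[(uv-[K[0][2],K[1][2]])/[K[0][0],K[1][1]],np.ones(len(uv))]@T[:3,:3].T
    return T[:3,3]+r*((z-T[2,3])/r[:,2])[:,None]
def cloud(cal,d):
    K=cal["camera_matrix"];T=np.array(cal["T"]);v,u=np.mgrid[:384,:512]
    P=np.stack([(u-K[0][2])/K[0][0]*d,(v-K[1][2])/K[1][1]*d,d],-1)
    return P@T[:3,:3].T+T[:3,3]
E
python3 - <<'E'
from h import *
p,d=capture("top");cal=get_calibration("top");C=cloud(cal,d)
for n,z in(("jig",15),("mould_center",47),("stop",40),("jar",70),("stamp",59)):
    for o in outline_of("top",n)[:3]:
        m=o["pixels"]; zz=C[m][:,2]
        cs=max(cv2.findContours(m.astype(np.uint8),0,1)[0],key=len)
        r=cv2.minAreaRect(cs);b=cv2.boxPoints(r)
        print(n,round(o["score"],2),np.round(o["bbox"]),m.sum(),"zpct",np.percentile(zz,[10,50,90]).round(1))
        print(np.round(toz(cal,b,z)[:,:2]).tolist(),np.round(toz(cal,[r[0]],z)[0,:2],1))
        if n=="mould_center" :np.save("m.npy",m) if o["score"]>.3 else 0
cv2.imwrite("pics/crop1.png",cv2.resize(p[170:290,140:325,::-1],None,fx=4,fy=4,interpolation=cv2.INTER_CUBIC))
E
```

```text
mould_center 0.89 [146. 115. 191. 153.] 1242 zpct [21.5 31.2 35.8]
[[790.0, 247.0], [881.0, 233.0], [858.0, 112.0], [767.0, 127.0]] [823.9 180. ]
mould_center 0.83 [215. 217. 266. 257.] 1306 zpct [38.2 46.5 50.8]
[[537.0, 43.0], [589.0, -67.0], [507.0, -107.0], [455.0, 3.0]] [522.  -32.2]
mould_center 0.83 [262. 106. 306. 154.] 1363 zpct [19.1 30.9 35.5]
[[795.0, -84.0], [916.0, -133.0], [878.0, -221.0], [758.0, -172.0]] [ 836.5 -152.3]
stop 0.76 [163. 200. 178. 222.] 206 zpct [31.4 40.3 46. ]
[[621.0, 187.0], [622.0, 152.0], [572.0, 151.0], [572.0, 185.0]] [596.7 168.8]
jar 0.65 [281. 189. 296. 209.] 163 zpct [43.9 70.3 74.1]
[[636.0, -141.0], [663.0, -167.0], [638.0, -193.0], [611.0, -167.0]] [ 636.8 -167. ]
```

View pics/crop1.png

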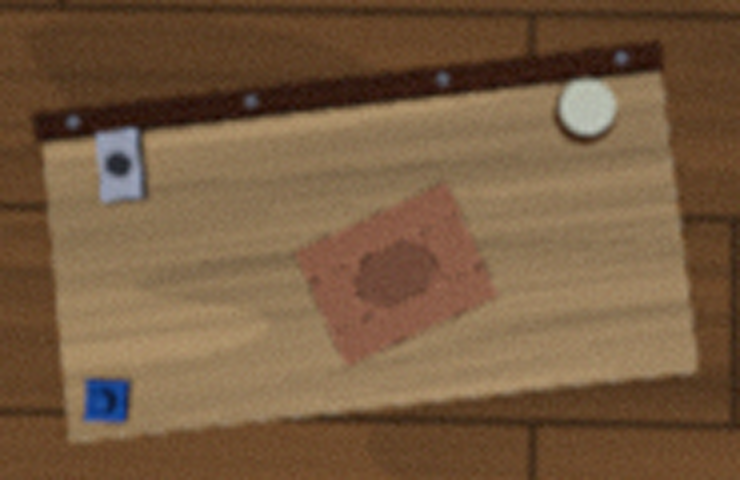

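```bash
python3 - <<'E'
from h import *
p,d=capture("top");cal=get_calibration("top")
g=cv2.GaussianBlur(p,(3,3),0).astype(float).mean(2)
def edge(c,lo,hi,sgn):
    col=g[lo:hi,c]; dd=np.diff(col)*sgn; i=int(np.argmax(dd))
    if 0<i<len(dd)-1:
        a,b,e=dd[i-1:i+2]; i+=0.5*(a-e)/(a-2*b+e+1e-9)
    return lo+i+.5
cols=[c for c in range(182,275)]
pts=np.array([[c,edge(c,int(203-(c-150)*.112)-8,int(203-(c-150)*.112)+9,1)] for c in cols])
W=toz(cal,pts,15)
def fit(P):
    for _ in range(4):
        k=np.polyfit(P[:,1],P[:,0],1); r=P[:,0]-np.polyval(k,P[:,1]); P=P[abs(r)<max(2*r.std(),.8)]
    return k,r.std(),len(P)
k,s,n=fit(W);print("railface x=%.4f*y+%.1f"%tuple(k),s,n,"yaw",-np.degrees(np.arctan(k[0])))
pts=np.array([[c,edge(c,int(280-(c-157)*.112)-7,int(280-(c-157)*.112)+8,-1)] for c in range(165,308)])
k2,s,n=fit(toz(cal,pts,15));print("near edge",k2,s,n, "perp dist",(k[1]-k2[1])/np.hypot(1,k2[0]))
crop=lambda a:np.array(a)/4+[140,170]
print("stop face bottom-right (z40 top edge)",toz(cal,[crop([139,127]),crop([143,200])],40)[:,:2].round(1).tolist())
print("stop face z15",toz(cal,[crop([146,199])],15)[:,:2].round(1))
print("board ends",toz(cal,[crop([70,442]),crop([697,372]),crop([663,72]),crop([43,140])],15)[:,:2].round(1).tolist())
print("stamp",toz(cal,[crop([107,400])],50)[:,:2].round(1))
print("mould",toz(cal,[crop(a) for a in([297,253],[447,184],[496,297],[349,365])],47)[:,:2].round(1).tolist())
E
```

```text
railface x=-0.1325*y+643.7 0.3008543157196463 93 yaw 7.5468802788888
near edge [-1.30047847e-01  4.21623095e+02] 0.5162619175040708 123 perp dist 220.26922260419732
stop face bottom-right (z40 top edge) [[622.3, 155.9], [569.4, 151.2]]
stop face z15 [[571.6 153.7]]
board ends [[394.3, 203.0], [452.7, -250.7], [671.1, -225.0], [614.0, 231.6]]
stamp [[426.5 170. ]]
mould [[532.8, 38.0], [583.9, -68.4], [503.9, -104.7], [454.1, -1.1]]
```

The crop shows the brown mould with its oval recess at crop (395,275). The stop is at the left at (120,165), the jar at the right at (587,107) and the stamp at (107,400).

- **Board:** its yaw is about 7.55°, and board x = 0.9913·X + 0.1313·Y − 538.1. The rail face lies at board x = 100.
- **Stop:** it stands on the +y side, with its face at board y = 155.
- **Mould:** its centre is at about (−28, −22) in the board frame, turned +18°.

I'll push it first towards the rail with two spread fingers, then along the rail to the stop.

Request:
servo_tool --motion '[{"dr":[0,0,0.55],"delta_pos":[0,0,0],"hand":0.8},{"dr":[0,0,0.5],"delta_pos":[0,0,0],"hand":0.8},{"dr":[0,0,0],"delta_pos":[0.53,-0.69,0],"hand":0.8},{"dr":[0,0,0],"delta_pos":[0.53,-0.69,0],"hand":0.8},{"dr":[0,0,0],"delta_pos":[0.53,-0.69,0],"hand":0.8},{"dr":[0,0,0],"delta_pos":[0.53,-0.69,0],"hand":0.8},{"dr":[0,0,0],"delta_pos":[0.53,-0.69,0],"hand":0.8},{"dr":[0,0,0],"delta_pos":[0.53,-0.69,0],"hand":0.8},{"dr":[0,0,0],"delta_pos":[0.53,-0.69,0],"hand":0.8},{"dr":[0,0,0],"delta_pos":[0.53,-0.69,0],"hand":0.8},{"dr":[0,0,0],"delta_pos":[0.53,-0.69,0],"hand":0.8},{"dr":[0,0,0],"delta_pos":[0.53,-0.69,0],"hand":0.8},{"dr":[0,0,0],"delta_pos":[0.53,-0.69,0],"hand":0.8},{"dr":[0,0,0],"delta_pos":[0.53,-0.69,0],"hand":0.8},{"dr":[0,0,0],"delta_pos":[0,0,0],"hand":0.8}]'

```text
time_s: 2.33
eef_pos: [434.1, -34.1, 231.9]
ee_rot: [0.001, 0.998, 0.062, 0.002]
force: [0.3, -0.5, 0.8]
grip_width: 0.805
```

```bash
cat > st.py <<'E'
from h import *
from scipy.spatial.transform import Rotation as R
U=np.array([.9913,.1313]);V=np.array([-.1313,.9913])
def W2B(P): P=np.atleast_2d(P)[:,:2]; return np.c_[P@U-538.1,P@V+80.1]
def st():
    s=ctrl.sense();q=s["ee_rot"];r=R.from_quat([q[1],q[2],q[3],q[0]]).as_matrix()
    print("t",round(s["time_s"],2),"tcp",np.round(s["eef_pos"],1),"board",W2B(s["eef_pos"])[0].round(1),"yaw",np.degrees(np.arctan2(r[1,0],r[0,0])).round(2),"tilt",np.round(r[:2,2],3),"F",np.round(s["force"],1),"w",s["grip_width"].__round__(3))
if __name__=="__main__": st()
E
python3 st.py
```

```text
t 2.33 tcp [434.1 -34.1 231.9] board [-112.3  -10.7] yaw 7.13 tilt [ 0.004 -0.003] F [ 0.3 -0.5  0.8] w 0.805
```

Request:
servo_tool --motion '[{"dr":[0,0,-0.04],"delta_pos":[-0.32,0.29,0.2],"hand":0.8},{"dr":[0,0,0],"delta_pos":[0,0,0.6],"hand":0.8},{"dr":[0,0,0],"delta_pos":[0,0,0.6],"hand":0.8},{"dr":[0,0,0],"delta_pos":[0,0,0.6],"hand":0.8},{"dr":[0,0,0],"delta_pos":[0,0,0.6],"hand":0.8},{"dr":[0,0,0],"delta_pos":[0,0,0.6],"hand":0.8},{"dr":[0,0,0],"delta_pos":[0,0,0.5],"hand":0.8},{"dr":[0,0,0],"delta_pos":[0,0,0],"hand":0.8}]'

```text
time_s: 3.32
eef_pos: [419.3, -56.6, 43.0]
ee_rot: [0.003, 0.998, 0.064, 0.003]
force: [0.4, 0.2, -0.0]
grip_width: 0.8
```

```bash
python3 - <<'E'
from st import *
st();p,d=capture("scene");cv2.imwrite("pics/s1.png",cv2.resize(p[90:290,170:450,::-1],None,fx=2.8,fy=2.8))
p,d=capture("top");cv2.imwrite("pics/t1.png",cv2.resize(p[170:320,140:325,::-1],None,fx=4,fy=4))
E
```

```text
t 3.33 tcp [419.3 -56.6  43. ] board [-129.9  -31. ] yaw 7.31 tilt [ 0.007 -0.005] F [ 0.4  0.2 -0. ] w 0.8
```

View pics/s1.png

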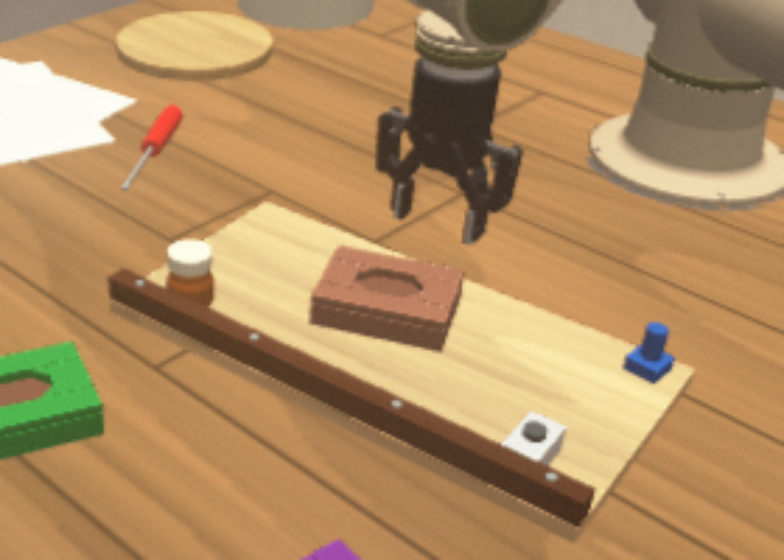

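View pics/t1.png

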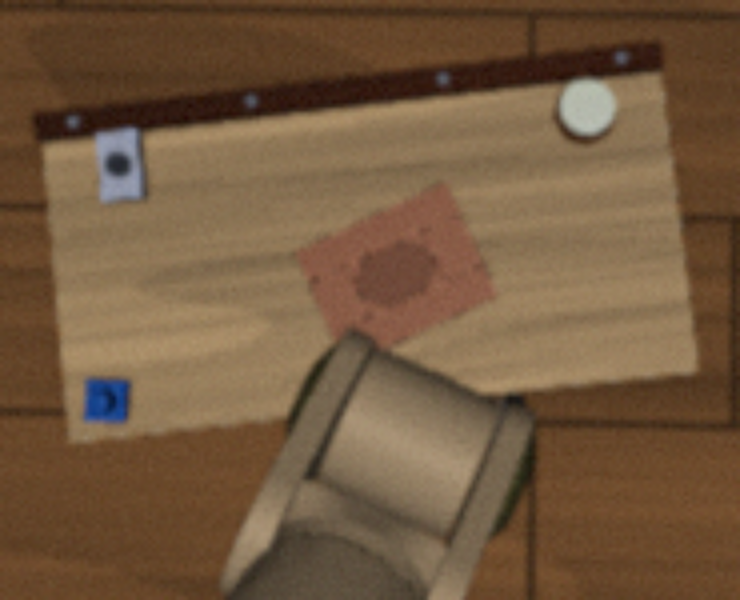

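Request:
servo_tool --motion '[{"dr":[0,0,-0.03],"delta_pos":[0,-0.12,0.25],"hand":0.8},{"dr":[0,0,0],"delta_pos":[0,0,0.22],"hand":0.8},{"dr":[0,0,0],"delta_pos":[0,0,0.1],"hand":0.8},{"dr":[0,0,0],"delta_pos":[0.12,0,0],"hand":0.8},{"dr":[0,0,0],"delta_pos":[0.12,0,0],"hand":0.8},{"dr":[0,0,0],"delta_pos":[0.12,0,0],"hand":0.8},{"dr":[0,0,0],"delta_pos":[0.12,0,0],"hand":0.8},{"dr":[0,0,0],"delta_pos":[0.12,0,0],"hand":0.8},{"dr":[0,0,0],"delta_pos":[0.12,0,0],"hand":0.8},{"dr":[0,0,0],"delta_pos":[0.12,0,0],"hand":0.8}]'

```text
time_s: 4.68
eef_pos: [463.4, -44.5, 16.3]
ee_rot: [0.004, 0.998, 0.068, 0.004]
force: [-5.9, 1.4, 3.4]
grip_width: 0.799
```

```bash
python3 - <<'E'
from st import *
st();p,d=capture("scene");cv2.imwrite("pics/s2.png",cv2.resize(p[90:290,170:450,::-1],None,fx=2.8,fy=2.8))
E
```

```text
t 4.67 tcp [463.4 -44.5  16.3] board [-84.5 -24.9] yaw 7.76 tilt [ 0.008 -0.007] F [-5.9  1.4  3.4] w 0.799
```

View pics/s2.png

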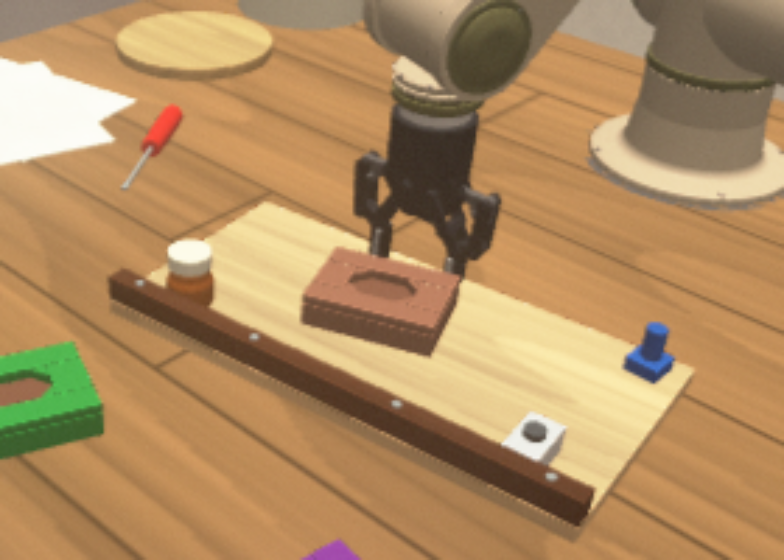

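Request:
servo_tool --motion '[{"dr":[0.04,-0.04,0.01],"delta_pos":[0.12,0,0],"hand":0.8},{"dr":[0,0,0],"delta_pos":[0.12,0,0],"hand":0.8},{"dr":[0,0,0],"delta_pos":[0.12,0,0],"hand":0.8},{"dr":[0,0,0],"delta_pos":[0.12,0,0],"hand":0.8},{"dr":[0,0,0],"delta_pos":[0.12,0,0],"hand":0.8},{"dr":[0,0,0],"delta_pos":[0.12,0,0],"hand":0.8},{"dr":[0,0,0],"delta_pos":[0.12,0,0],"hand":0.8}]'

```text
time_s: 5.6
eef_pos: [500.1, -36.0, 14.7]
ee_rot: [-0.002, 0.998, 0.069, -0.009]
force: [-10.2, -2.6, 8.4]
grip_width: 0.8
```

```bash
python3 - <<'E'
from st import *
st();p,d=capture("scene");cv2.imwrite("pics/s3.png",cv2.resize(p[90:290,170:450,::-1],None,fx=2.8,fy=2.8))
E
```

```text
t 5.6 tcp [500.1 -36.   14.7] board [-47.1 -21.3] yaw 7.87 tilt [-0.019  0.004] F [-10.2  -2.6   8.4] w 0.8
```

View pics/s3.png

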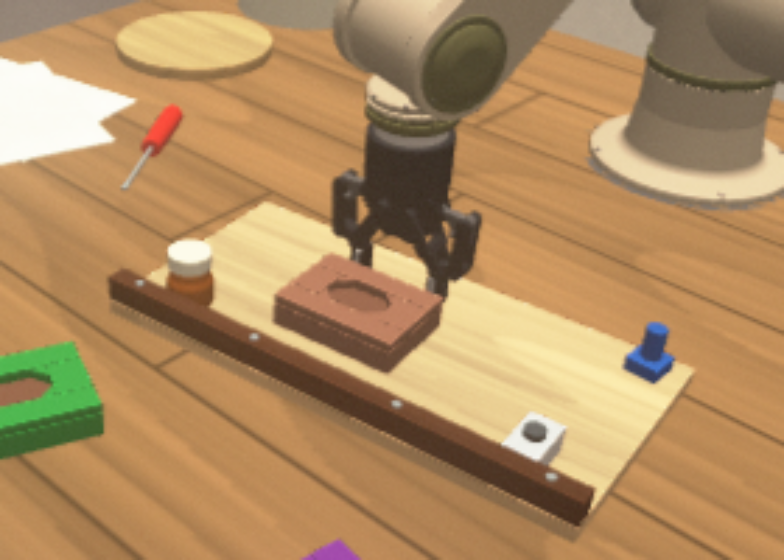

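Request:
servo_tool --motion '[{"dr":[-0.02,0.08,0.02],"delta_pos":[0.0,0,-0.1],"hand":0.8},{"dr":[0,0,0.02],"delta_pos":[0.12,0,0],"hand":0.8},{"dr":[0,0,0],"delta_pos":[0.12,0,0],"hand":0.8},{"dr":[0,0,0],"delta_pos":[0.12,0,0],"hand":0.8}]'

```text
time_s: 6.15
eef_pos: [517.8, -33.5, 20.0]
ee_rot: [-0.001, 0.998, 0.064, -0.003]
force: [-5.4, -0.6, 1.7]
grip_width: 0.796
```

```bash
python3 st.py
```

```text
t 6.15 tcp [517.8 -33.5  20. ] board [-29.2 -21.1] yaw 7.4 tilt [-0.007  0.002] F [-5.4 -0.6  1.7] w 0.796
```

Request:
servo_tool --motion '[{"dr":[0,0.02,0],"delta_pos":[0.12,0,0],"hand":0.8},{"dr":[0,0,0],"delta_pos":[0.12,0,0],"hand":0.8},{"dr":[0,0,0],"delta_pos":[0.1,0,0],"hand":0.8}]'

```text
time_s: 6.52
eef_pos: [534.3, -31.2, 20.0]
ee_rot: [-0.001, 0.998, 0.064, -0.003]
force: [-6.0, -0.3, 3.5]
grip_width: 0.8
```

```bash
python3 - <<'E'
from st import *
st();p,d=capture("scene");cv2.imwrite("pics/s4.png",cv2.resize(p[90:290,170:450,::-1],None,fx=2.8,fy=2.8))
E
```

```text
t 6.53 tcp [534.3 -31.2  20. ] board [-12.6 -21. ] yaw 7.38 tilt [-0.006  0.003] F [-6.  -0.3  3.5] w 0.8
```

View pics/s4.png

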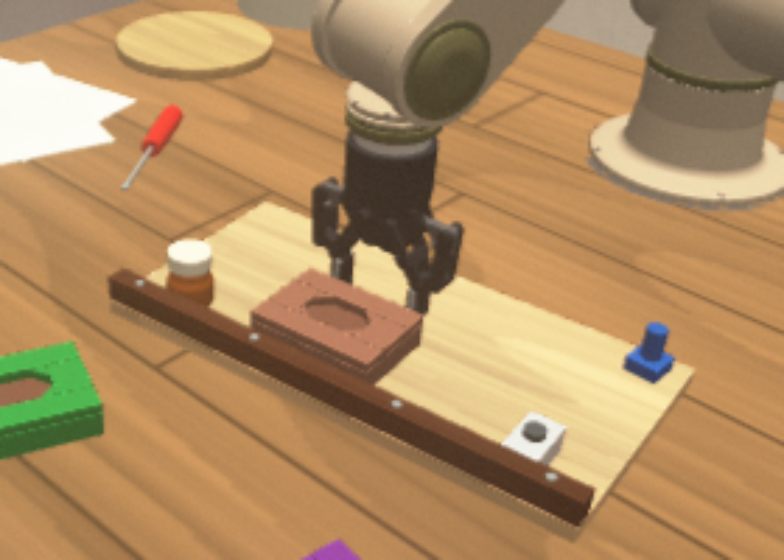

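Request:
servo_tool --motion '[{"dr":[0,0.02,-0.01],"delta_pos":[0.1,0,0],"hand":0.8},{"dr":[0,0,0],"delta_pos":[0.08,0,0],"hand":0.8},{"dr":[0,0,0],"delta_pos":[0.06,0,0],"hand":0.8}]'

```text
time_s: 6.95
eef_pos: [545.5, -29.7, 19.9]
ee_rot: [-0.002, 0.998, 0.065, -0.003]
force: [-19.7, -5.5, 12.5]
grip_width: 0.801
```

```bash
python3 st.py
```

```text
t 6.95 tcp [545.5 -29.7  19.9] board [ -1.3 -21. ] yaw 7.48 tilt [-0.007  0.003] F [-19.7  -5.5  12.5] w 0.801
```

Request:
servo_tool --motion '[{"dr":[0,0,0],"delta_pos":[0,0,0],"hand":0.8},{"dr":[0,0.03,0],"delta_pos":[-0.4,0,0],"hand":0.8},{"dr":[0,0,0],"delta_pos":[-0.4,0,-0.6],"hand":0.8},{"dr":[0,0,0],"delta_pos":[-0.7,0,-0.9],"hand":0.8},{"dr":[0,0,0],"delta_pos":[-0.8,0,-0.8],"hand":0.45},{"dr":[0,0,0],"delta_pos":[0,0,0],"hand":0.45}]'

```text
time_s: 7.7
eef_pos: [432.2, -46.1, 139.6]
ee_rot: [0.0, 0.998, 0.065, 0.005]
force: [0.7, 1.0, -0.3]
grip_width: 0.449
```

```bash
python3 - <<'E'
from st import *
st();print(ctrl.sense()["joints"])
p,d=capture("top");cal=get_calibration("top")
cv2.imwrite("pics/t2.png",cv2.resize(p[170:320,140:325,::-1],None,fx=4,fy=4))
for n,z in(("mould_center",47),("jar",70),("stop",40)):
    for o in outline_of("top",n)[:3]:
        cs=max(cv2.findContours(o["pixels"].astype(np.uint8),0,1)[0],key=len)
        b=W2B(toz(cal,cv2.boxPoints(cv2.minAreaRect(cs)),z))
        if abs(b.mean(0)[0])<110: print(n,b.round(1).tolist(),b.mean(0).round(1))
E
```

```text
t 7.7 tcp [432.2 -46.1 139.6] board [-115.8  -22.4] yaw 7.41 tilt [0.01  0.001] F [ 0.7  1.  -0.3] w 0.449
[-0.37991925  0.21423984  1.88852557  0.00509669  1.02957194  1.05892582]
mould_center [[100.0, 31.9], [100.1, -88.8], [9.1, -88.9], [8.9, 31.0]] [ 54.5 -28.7]
jar [[97.5, -147.3], [92.5, -189.4], [47.4, -183.8], [52.3, -141.9]] [  72.4 -165.6]
stop [[104.0, 186.3], [102.8, 152.5], [49.7, 153.2], [50.8, 186.9]] [ 76.8 169.7]
stop [[-74.7, 206.7], [-77.3, 183.8], [-102.6, 186.3], [-100.0, 209.1]] [-88.7 196.5]
```

View pics/t2.png

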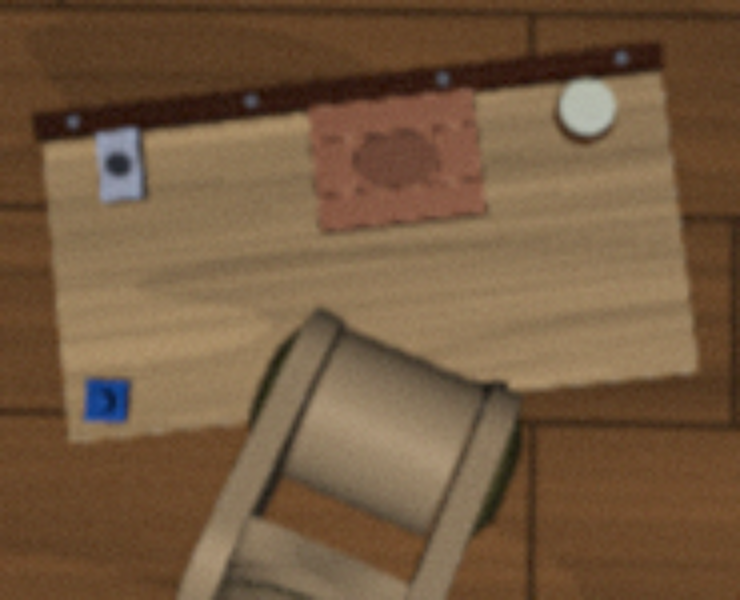

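Request:
servo_tool --motion '[{"dr":[0,-0.05,0],"delta_pos":[0.66,0.37,0],"hand":0.45},{"dr":[0,0,0],"delta_pos":[0.66,0.37,0],"hand":0.45},{"dr":[0,0,0],"delta_pos":[0.66,0.37,0],"hand":0.45},{"dr":[0,0,0],"delta_pos":[0.66,0.37,0],"hand":0.45},{"dr":[0,0,0],"delta_pos":[0.68,0.35,0],"hand":0.45},{"dr":[0,0,-1],"delta_pos":[0,0,0],"hand":0.45},{"dr":[0,0,-1],"delta_pos":[0,0,0],"hand":0.45},{"dr":[0,0,-1],"delta_pos":[0,0,0],"hand":0.45},{"dr":[0,0,-1],"delta_pos":[0,0,0],"hand":0.45},{"dr":[0,0,-1],"delta_pos":[0,0,0],"hand":0.45},{"dr":[0,0,-1],"delta_pos":[0,0,0],"hand":0.45},{"dr":[0,0,-1],"delta_pos":[0,0,0],"hand":0.45},{"dr":[0,0,-1],"delta_pos":[0,0,0],"hand":0.45},{"dr":[0,0,-1],"delta_pos":[0,0,0],"hand":0.45},{"dr":[0,0,0],"delta_pos":[0,0,0],"hand":0.45}]'

```text
time_s: 9.78
eef_pos: [618.5, -110.9, 102.6]
ee_rot: [-0.02, 0.638, 0.77, -0.006]
force: [-0.7, -0.1, -0.1]
grip_width: 0.449
```

```bash
python3 st.py
```

```text
t 9.78 tcp [ 618.5 -110.9  102.6] board [  60.5 -111.1] yaw 100.65 tilt [-0.038  0.017] F [-0.7 -0.1 -0.1] w 0.449
```

Request:
servo_tool --motion '[{"dr":[-0.2,-0.12,0.3],"delta_pos":[-0.08,-0.25,0],"hand":0.45},{"dr":[0,0,0],"delta_pos":[0,0,0.3],"hand":0.45},{"dr":[0,0,0],"delta_pos":[0,0,0.2],"hand":0.45},{"dr":[0,0,0],"delta_pos":[0,0,0],"hand":0.45}]'

```text
time_s: 10.28
eef_pos: [607.3, -116.2, 72.3]
ee_rot: [-0.003, 0.662, 0.75, -0.0]
force: [-0.1, 0.5, 0.1]
grip_width: 0.446
```

```bash
python3 - <<'E'
from st import *
st();p,d=capture("scene");cv2.imwrite("pics/s5.png",cv2.resize(p[90:290,170:450,::-1],None,fx=2.8,fy=2.8))
E
```

```text
t 10.28 tcp [ 607.3 -116.2   72.3] board [  48.7 -114.9] yaw 97.14 tilt [-0.005  0.004] F [-0.1  0.5  0.1] w 0.446
```

View pics/s5.png

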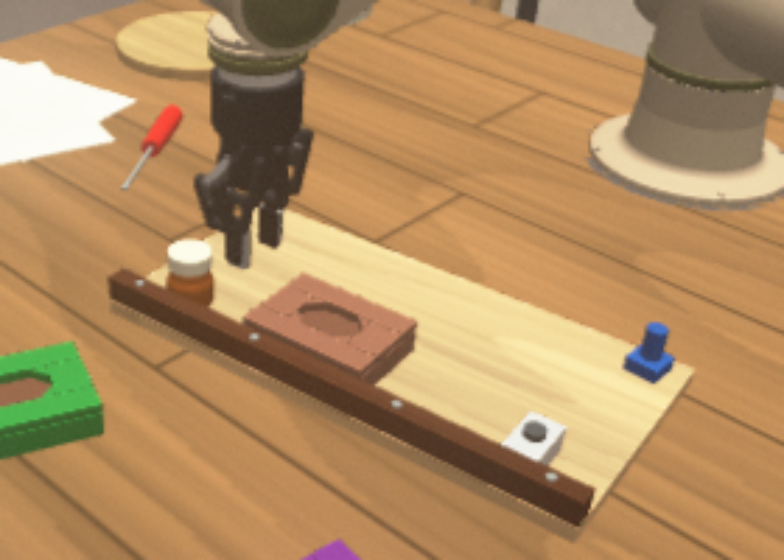

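Request:
servo_tool --motion '[{"dr":[-0.02,-0.02,-0.04],"delta_pos":[0.02,0,0.35],"hand":0.45},{"dr":[0,0,0],"delta_pos":[0,0,0.35],"hand":0.45},{"dr":[0,0,0],"delta_pos":[0,0,0.25],"hand":0.45},{"dr":[0,0,0],"delta_pos":[0,0,0],"hand":0.45}]'

```text
time_s: 10.82
eef_pos: [608.7, -115.4, 24.0]
ee_rot: [0.001, 0.659, 0.752, 0.0]
force: [0.5, 0.9, 0.8]
grip_width: 0.452
```

```bash
python3 st.py
```

```text
t 10.82 tcp [ 608.7 -115.4   24. ] board [  50.1 -114.2] yaw 97.53 tilt [ 0.001 -0.   ] F [0.5 0.9 0.8] w 0.452
```

Request:
servo_tool --motion '[{"dr":[0,0,0],"delta_pos":[0.12,0,0],"hand":0.45},{"dr":[0,0,0],"delta_pos":[0.12,0,0],"hand":0.45},{"dr":[0,0,0],"delta_pos":[0.12,0,0],"hand":0.45},{"dr":[0,0,0],"delta_pos":[0.12,0,0],"hand":0.45},{"dr":[0,0,0],"delta_pos":[0.12,0,0],"hand":0.45},{"dr":[0,0,0],"delta_pos":[0.12,0,0],"hand":0.45},{"dr":[0,0,0],"delta_pos":[0.12,0,0],"hand":0.45}]'

```text
time_s: 11.7
eef_pos: [603.7, -72.5, 25.4]
ee_rot: [0.003, 0.659, 0.752, 0.0]
force: [0.3, -3.2, -1.1]
grip_width: 0.448
```

```bash
python3 st.py
```

```text
t 11.7 tcp [603.7 -72.5  25.4] board [ 50.8 -71. ] yaw 97.51 tilt [ 0.004 -0.003] F [ 0.3 -3.2 -1.1] w 0.448
```

Pushing smoothly at about 3 N, so I'll continue.

Request:
servo_tool --motion '[{"dr":[0.02,0.02,0],"delta_pos":[0.14,0,0.02],"hand":0.45},{"dr":[0,0,0],"delta_pos":[0.14,0,0],"hand":0.45},{"dr":[0,0,0],"delta_pos":[0.14,0,0],"hand":0.45},{"dr":[0,0,0],"delta_pos":[0.14,0,0],"hand":0.45},{"dr":[0,0,0],"delta_pos":[0.14,0,0],"hand":0.45},{"dr":[0,0,0],"delta_pos":[0.14,0,0],"hand":0.45},{"dr":[0,0,0],"delta_pos":[0.14,0,0],"hand":0.45}]'

```text
time_s: 12.58
eef_pos: [597.2, -22.7, 25.5]
ee_rot: [0.002, 0.659, 0.752, -0.001]
force: [-0.1, -3.9, -0.3]
grip_width: 0.449
```

```bash
python3 - <<'E'
from st import *
st();p,d=capture("scene");cv2.imwrite("pics/s6.png",cv2.resize(p[90:290,170:450,::-1],None,fx=2.8,fy=2.8))
E
```

```text
t 12.57 tcp [597.2 -22.7  25.5] board [ 50.9 -20.8] yaw 97.53 tilt [ 0.001 -0.004] F [-0.1 -3.9 -0.3] w 0.449
```

View pics/s6.png

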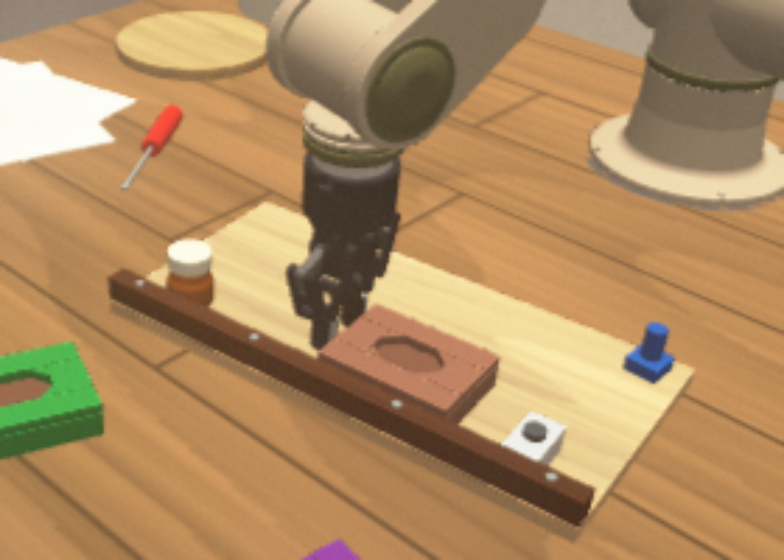

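Request:
servo_tool --motion '[{"dr":[0.02,0,0],"delta_pos":[0.14,0,0],"hand":0.45},{"dr":[0,0,0],"delta_pos":[0.14,0,0],"hand":0.45},{"dr":[0,0,0],"delta_pos":[0.14,0,0],"hand":0.45},{"dr":[0,0,0],"delta_pos":[0.14,0,0],"hand":0.45},{"dr":[0,0,0],"delta_pos":[0.1,0,0],"hand":0.45},{"dr":[0,0,0],"delta_pos":[0.08,0,0],"hand":0.45}]'

```text
time_s: 13.38
eef_pos: [592.0, 16.4, 25.6]
ee_rot: [0.001, 0.659, 0.752, -0.002]
force: [0.6, -4.6, -0.9]
grip_width: 0.448
```

```bash
python3 st.py
```

```text
t 13.38 tcp [592.   16.4  25.6] board [50.9 18.6] yaw 97.55 tilt [-0.002 -0.004] F [ 0.6 -4.6 -0.9] w 0.448
```

Request:
servo_tool --motion '[{"dr":[0.02,0,0],"delta_pos":[0.08,0,0],"hand":0.45},{"dr":[0,0,0],"delta_pos":[0.06,0,0],"hand":0.45},{"dr":[0,0,0],"delta_pos":[0.05,0,0],"hand":0.45}]'

```text
time_s: 13.75
eef_pos: [590.9, 24.4, 25.7]
ee_rot: [0.001, 0.659, 0.752, -0.005]
force: [-0.6, -23.6, -1.1]
grip_width: 0.448
```

```bash
python3 st.py
```

```text
t 13.75 tcp [590.9  24.4  25.7] board [50.9 26.7] yaw 97.58 tilt [-0.006 -0.009] F [ -0.6 -23.6  -1.1] w 0.448
```

Against the stop at 24 N. I'll back off and inspect.

Request:
servo_tool --motion '[{"dr":[0,0,0],"delta_pos":[-0.4,0,0],"hand":0.45},{"dr":[0,0,0],"delta_pos":[-0.4,0,-0.6],"hand":0.45},{"dr":[0,0,0],"delta_pos":[-0.2,-0.6,-0.8],"hand":0.45},{"dr":[0,0,0],"delta_pos":[0,-0.9,-0.6],"hand":0.8},{"dr":[0,0,0],"delta_pos":[0,-0.9,0],"hand":0.8},{"dr":[0,0,0],"delta_pos":[0,-0.9,0],"hand":0.8},{"dr":[0,0,0],"delta_pos":[0,0,0],"hand":0.8}]'

```text
time_s: 14.62
eef_pos: [430.2, -47.9, 130.0]
ee_rot: [-0.001, 0.66, 0.752, -0.002]
force: [1.0, -0.1, -0.7]
grip_width: 0.802
```

```bash
cat > look.py <<'E'
import sys
from st import *
st();t=sys.argv[1]
p,d=capture("top");cal=get_calibration("top")
cv2.imwrite(f"pics/t{t}.png",cv2.resize(p[170:290,140:325,::-1],None,fx=4,fy=4,interpolation=cv2.INTER_CUBIC))
for n,z in(("mould_center",47),("jar",70),("stop",40)):
    for o in outline_of("top",n)[:3]:
        cs=max(cv2.findContours(o["pixels"].astype(np.uint8),0,1)[0],key=len)
        b=W2B(toz(cal,cv2.boxPoints(cv2.minAreaRect(cs)),z))
        if abs(b.mean(0)[0])<110: print(n,b.round(1).tolist(),b.mean(0).round(1))
p,d=capture("scene")
cv2.imwrite(f"pics/s{t}.png",cv2.resize(p[160:280,200:420,::-1],None,fx=3.6,fy=3.6,interpolation=cv2.INTER_CUBIC))
E
python3 look.py 7
```

```text
t 14.62 tcp [430.2 -47.9 130. ] board [-117.9  -23.8] yaw 97.44 tilt [-0.005 -0.002] F [ 1.  -0.1 -0.7] w 0.802
mould_center [[99.7, 158.3], [100.7, 35.4], [10.2, 33.8], [9.1, 155.8]] [54.9 95.8]
jar [[97.1, -150.1], [92.2, -192.2], [47.1, -186.6], [52.0, -144.7]] [  72.1 -168.4]
stop [[102.2, 184.1], [98.8, 155.2], [49.7, 160.0], [53.0, 188.8]] [ 75.9 172. ]
```

View pics/t7.png

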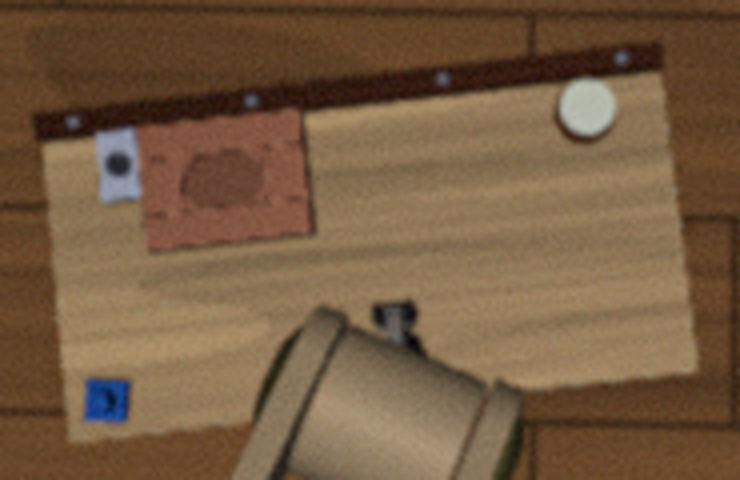

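View pics/s7.png

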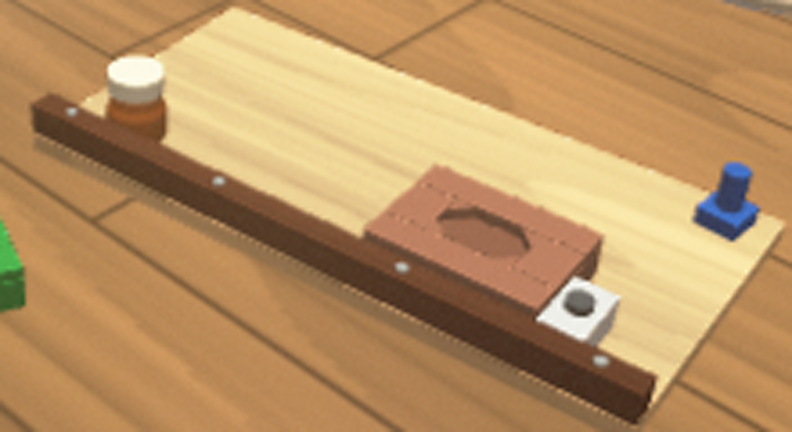

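The mould reads (54.9, 95.8) against the target (55, 95). I have plenty of time, so I'll press it gently against the rail again with both fingers to take out any residual half-degree.

Request:
servo_tool --motion '[{"dr":[0,0,1],"delta_pos":[0,0,0],"hand":0.8},{"dr":[0,0,1],"delta_pos":[0,0,0],"hand":0.8},{"dr":[0,0,1],"delta_pos":[0,0,0],"hand":0.8},{"dr":[0,0,1],"delta_pos":[0,0,0],"hand":0.8},{"dr":[0,0,1],"delta_pos":[0,0,0],"hand":0.8},{"dr":[0,0,1],"delta_pos":[0,0,0],"hand":0.8},{"dr":[0,0,1],"delta_pos":[0,0,0],"hand":0.8},{"dr":[0,0,1],"delta_pos":[0,0,0],"hand":0.8},{"dr":[0,0,1],"delta_pos":[0,0,0],"hand":0.8},{"dr":[0,0,0],"delta_pos":[0.44,-0.58,0],"hand":0.8},{"dr":[0,0,0],"delta_pos":[0.44,-0.58,0],"hand":0.8},{"dr":[0,0,0],"delta_pos":[0.44,-0.58,0],"hand":0.8},{"dr":[0,0,0],"delta_pos":[0.3,-0.5,0],"hand":0.8},{"dr":[0,0,0],"delta_pos":[0,0,0],"hand":0.8}]'

```text
time_s: 16.62
eef_pos: [515.4, 76.3, 125.5]
ee_rot: [-0.001, 0.999, 0.042, -0.003]
force: [-0.2, -0.2, -0.4]
grip_width: 0.799
```

```bash
python3 st.py
```

```text
t 16.62 tcp [515.4  76.3 125.5] board [-17.1  88.1] yaw 4.82 tilt [-0.006  0.001] F [-0.2 -0.2 -0.4] w 0.799
```

Request:
servo_tool --motion '[{"dr":[0,0.03,-0.27],"delta_pos":[-0.32,-0.04,0],"hand":0.8},{"dr":[0,0,0],"delta_pos":[0,0,0.5],"hand":0.8},{"dr":[0,0,0],"delta_pos":[0,0,0.5],"hand":0.8},{"dr":[0,0,0],"delta_pos":[0,0,0],"hand":0.8}]'

```text
time_s: 17.12
eef_pos: [499.3, 75.7, 73.7]
ee_rot: [-0.001, 0.998, 0.067, -0.001]
force: [0.3, -0.7, 0.2]
grip_width: 0.796
```

```bash
python3 st.py
```

```text
t 17.12 tcp [499.3  75.7  73.7] board [-33.2  89.6] yaw 7.63 tilt [-0.002  0.002] F [ 0.3 -0.7  0.2] w 0.796
```

Request:
servo_tool --motion '[{"dr":[0,0,0.01],"delta_pos":[0,0,0.4],"hand":0.8},{"dr":[0,0,0],"delta_pos":[0,0,0.4],"hand":0.8},{"dr":[0,0,0],"delta_pos":[0,0,0.17],"hand":0.8},{"dr":[0,0,0],"delta_pos":[0,0,0],"hand":0.8},{"dr":[0,0,0],"delta_pos":[0.14,0,0],"hand":0.8},{"dr":[0,0,0],"delta_pos":[0.14,0,0],"hand":0.8},{"dr":[0,0,0],"delta_pos":[0.12,0,0],"hand":0.8}]'

```text
time_s: 18.0
eef_pos: [524.1, 77.1, 29.7]
ee_rot: [-0.0, 0.998, 0.065, 0.003]
force: [0.4, 0.1, 1.2]
grip_width: 0.796
```

```bash
python3 st.py
```

```text
t 18.0 tcp [524.1  77.1  29.7] board [-8.4 87.7] yaw 7.47 tilt [0.006 0.001] F [0.4 0.1 1.2] w 0.796
```

Request:
servo_tool --motion '[{"dr":[0,-0.03,-0.01],"delta_pos":[0,0,0.12],"hand":0.8},{"dr":[0,0,0],"delta_pos":[0.07,0,0],"hand":0.8},{"dr":[0,0,0],"delta_pos":[0.06,0,0],"hand":0.8},{"dr":[0,0,0],"delta_pos":[0.05,0,0],"hand":0.8}]'

```text
time_s: 18.5
eef_pos: [531.3, 78.2, 23.0]
ee_rot: [0.0, 0.998, 0.066, -0.003]
force: [-22.1, -6.1, 19.2]
grip_width: 0.801
```

```bash
python3 st.py
```

```text
t 18.5 tcp [531.3  78.2  23. ] board [-1.2 87.8] yaw 7.6 tilt [-0.007 -0.001] F [-22.1  -6.1  19.2] w 0.801
```

Pressed home at 22 N. Backing straight off, then the final look.

Request:
servo_tool --motion '[{"dr":[0,0,0],"delta_pos":[-0.4,0,0],"hand":0.8},{"dr":[0,0,0],"delta_pos":[-0.4,0.1,-0.5],"hand":0.8},{"dr":[0,0,0],"delta_pos":[-0.4,0.5,-0.8],"hand":0.8},{"dr":[0,0,0],"delta_pos":[-0.5,0.8,-0.6],"hand":0.8},{"dr":[0,0,0],"delta_pos":[-0.4,0.9,0],"hand":0.8},{"dr":[0,0,0],"delta_pos":[0,0.5,0],"hand":0.8},{"dr":[0,0,0],"delta_pos":[0,0,0],"hand":0.8}]'

```text
time_s: 19.38
eef_pos: [444.2, -78.8, 122.6]
ee_rot: [0.001, 0.998, 0.067, -0.003]
force: [-0.3, -0.2, 0.4]
grip_width: 0.802
```

```bash
python3 look.py 8
```

```text
t 19.38 tcp [444.2 -78.8 122.6] board [-108.2  -56.4] yaw 7.66 tilt [-0.005 -0.003] F [-0.3 -0.2  0.4] w 0.802
mould_center [[104.1, 156.5], [100.8, 33.0], [7.2, 34.5], [10.2, 157.1]] [55.6 95.3]
jar [[74.3, -137.4], [103.0, -173.6], [71.4, -198.2], [42.8, -162.0]] [  72.9 -167.8]
stop [[102.2, 184.1], [98.8, 155.2], [46.8, 160.2], [50.1, 189.1]] [ 74.5 172.2]
```

View pics/t8.png

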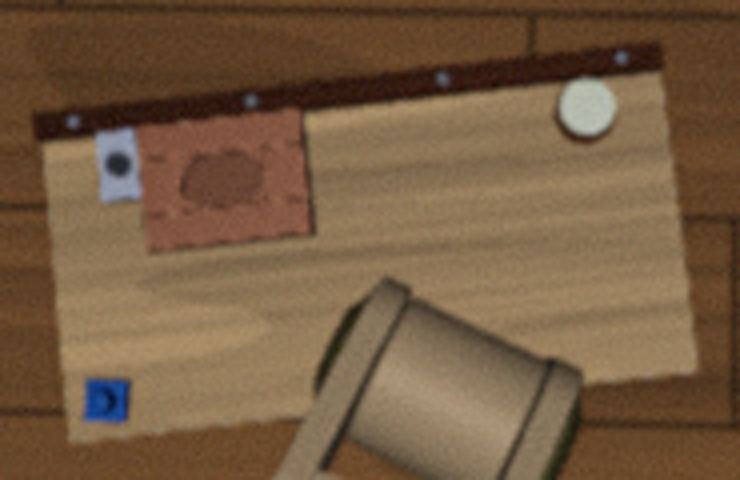

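View pics/s8.png

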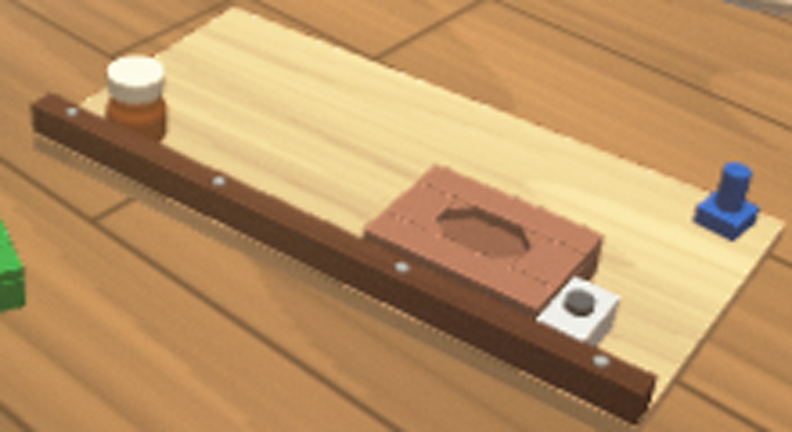

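The mould at crop (225,180) is flush with the rail and against the stop. The jar (587,107) and stamp (107,400) are where they started, and the arm is clear. Handing in.

```bash
python3 -c "
from rig import ticket
print(ticket.finish_job())"
```

```text
the job is handed in; nothing more can be done
None
```

I pushed the brown mould flush to the rail with both fingers spread, then slid it along the rail to the stop. I pressed it once more against the rail and handed the job in at about 19.5 s.

- **Position:** the last top view puts the mould centre at about (55.6, 95.3) mm in the board's frame, against a target of (55, 95).
- **Contact:** the force rose to about 20–24 N at both the rail and the stop. Both rail presses ended at the same depth.
- **Other items:** the jar and stamp look unmoved in the final pictures. The screwdriver was not in the last crops; the arm stayed well away from it.
- **Squareness:** the outline angles disagree between pictures, by about 0.5 to 1.5° in opposite directions. I put this down to pixel noise, because the mould looks the same in both pictures.
- **Scrape:** the fingertips rubbed the board during the first push at about 8 N, and I raised them.

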